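Dry-run a torch cut along a chalk line

TASK

Before the cut, dry-run the torch path on the larger steel plate: with the fingers pointing straight down like a torch, move the fingertips about a centimetre above the bent chalk line, from the pilot hole with the chalk ring round it, through both bends, to the cross stroke at the plate's edge. Stay over the line all the way without touching the plate, then lift about ten centimetres clear. Leave the plates and the tools lying about where they are.

Things in the scene. Friction and masses are not known exactly. Their poses are not given: they have to be found in the camera images.
- plate: Larger dark steel plate, 240 (x) x 180 (y) x 6 mm, 2 kg, loose and flat on a slatted grate; top about 51 mm above the bench. Origin: centre of its underside, z up. White chalk line 6 mm wide on top, three straight legs; in its frame (mm): pilot hole (-85,-50), bends (20,-50) and (75,5), cross stroke (75,85). Tools up to 36 mm high lie on it, over 25 mm from the line.
- line_start (a point): Start of the line, on the plate's top surface: the pilot hole, a 10 mm black dot within a 22 mm white chalk ring. Its x axis points along the first leg (105 mm long) to the first bend, z up.
- line_bend_1 (a point): First bend of the line, on the plate's top surface. Its x axis points along the slanting leg (78 mm long) to the second bend, z up.
- line_bend_2 (a point): Second bend of the line, on the plate's top surface. Its x axis points along the last leg (80 mm long) to the finish, z up.
- line_finish (a point): End of the line, on the plate's top surface, 5 mm from the plate's long edge: where a 26 mm chalk stroke crosses the line. Its x axis continues the last leg towards the edge, z up.
- offcut: Smaller steel plate, 130 x 100 x 6 mm, with a single straight chalk line, loose on the same grate; not part of the job. Origin: centre of its underside.
- magnet_square: Bystander on the larger plate: stepped triangular steel welding magnet, 52 x 52 x 14 mm, lying flat. Origin: underside, middle.
- socket: Bystander on the larger plate, at its corner outside the slanting leg: upright steel socket, 24 mm across, 36 mm high. Origin: centre of its underside.
- chalk_holder: Bystander on the larger plate: flat aluminium chalk holder, 94 x 10 x 7 mm, lying along its x. Origin: underside, middle of the aluminium part.
- bolt: Bystander on the offcut: hexagon bolt standing on its head, 50 mm high, head 28 mm across. Origin: centre of its underside.
- hammer: Bystander: hammer lying on the bench, left side.
- wrench: Bystander: wrench lying on the bench, right side.

How it is judged:
By the outcome, as a careful person would: the job done as asked, in the order asked, and still so for the second after the job is handed in, with the robot touching nothing.
It also fails if it takes over 48 s, if anything falls off the work surface, if the arm or the gripper's body presses on something with over 40 N, if the wrist force passes 120 N, or if a joint passes its speed limit or range.

ROBOT

A 6-joint arm with a two-finger parallel gripper is mounted at the origin on the work surface. World frame = base frame: x ahead of the robot, y to its left, z up, the work surface at z = 0. Lengths are in m, angles in degrees, forces in N, time in s.
With the tool pointing down it reaches from about 0.375 to 0.9 m from the base axis. Payload 3.1 kg.
Tool frame: the origin (TCP) lies at the centre of the arm's flange, where the gripper is bolted on; the fingertips stand 182 mm ahead of it and the grasp point (between the pads) lies 164 mm ahead of it; x points along the fingers, z is the direction in which the jaws open and shut, and the axes are right-handed (so a half turn about x gives the same grasp; the last joint's range is limited). The gripper opens to 87 mm and grips with 3 to 60 N. Pads are 19 mm wide; open, the fingers measure 117 mm over their backs; the gripper's body (75 mm by 190 mm) begins 51 mm behind the grasp point.
Start: joints at [-73.31, 30.224, 82.088, -0, 67.689, -10.227], TCP at [0.283, -0.557, 0.405] pointing down, gripper open.
Joint ranges: [-176.69, 176.69], [-43.24, 126.21], [12.49, 139.97], [-82, 262], [0, 151.66], [-163.58, 163.58]. Speed limits (degrees/s): [159.86, 159.86, 180, 180, 180, 180].

INTERFACE

Orientations are given as a 3x3 rotation matrix whose columns are the frame's x, y, z axes.
In Python, from rig import bot gives the robot as it stands.
- The arm moves only by the shell command python3 -m crank 'ROWS' [OPENING]. ROWS is JSON, a list of rows, each an object with "offset": the shift along the tool's x, y, z in m, a list of three; "spin": the turn about the tool's x in rad. A call has 1 to 12 rows; each row shifts and turns the commanded pose from where the row before left it, along the tool's axes as they then stand; what a row does not reach is not made up. A row lasts 1/10 s, in which the tool goes at most 50 mm and 8.59 degrees, less where a joint would pass 70% of its speed; a pose out of reach is approached as far as the arm can. A call is refused whole if a number of a shift passes 0.05 or a number of a turn 0.15, either way. A call with a gripper value outside its range is refused whole. OPENING is the finger opening in m, from 0 to 0.087, set as the call begins (- or left out, the last holds). The fingers move at their own pace and stop on an object; the grip force is fixed at half the most. Time passes only in rows, so rows that do not move let the fingers close. It gives the time, the measured TCP pose, the force and the opening at its end, in the units of the state.
- bot.read_state(): the state, without advancing time (a new reading comes with each control period).
- bot.capture(name): name is "scene" or "top" or "wrist"; returns a dict with "pixels" (400x640x3 uint8, blue, green, red), "depth" (400x640 float32, m along the optical axis (not along the pixel's ray), 0 where there is no reading), "K" (3x3 intrinsics, pixels), "k1" (the pictures are not rectified: a ray, as slopes to the right and down, at radius r is drawn at 1 + k1 r^2 times it, then the intrinsics apply), "world_to_cam" (4x4, takes a point from world to camera coordinates). Camera axes: x right, y up, looking along -z (the intrinsics and any distortion apply to the point x, -y, -z); pixel columns grow to the right and rows downward; lengths in m; the calibration is good to about 2 mm. A picture is of the moment at which its call begins.
- bot.hand_in(): hands the job in, once; it reports no verdict.
Trained networks look in a picture, given as the dict that the camera call returned (one of the last four; its "shot" number tells which), for a name from the list of things; names that differ only in an ending like _2 or _b are one class to them, and where a whole thing is asked for, a point or a joint stands for the part that bears it (a point fixed in the world has none). Each returns a list of dicts, best first, with "p" (0 to 1); they miss things now and then, are a little off and sometimes report something else, mostly with a low value. They report only what shows in the picture. A call takes as long as a camera call.
- bot.regions_of(label, picture): "region" (400x640 bool, what is visible of it) and "extent" ([centre column, centre row, width, height] in pixels, round what is visible of it).
The state is a dict: "time_s": time; "joint_positions": joint angles; "qvel": joint speeds; "tau": joint torques, N m; "position": TCP position; "tcp_rot": TCP orientation; "force": force on the tool from outside, world axes, zero at the start; "moment": the same for the moment, N m; "opening": opening from 0.0 (shut) to 1.0 (fully open).
Only numpy, scipy, OpenCV 4.12 (cv2) and the standard library are available. Lean on these libraries where they do the work, as an engineer would, in place of code of your own. Each camera call takes 0.05 s, during which the arm holds its last target.

## Working session

There is one attempt and no reset: what is moved stays moved. The work goes in short steps, Python scripts to look and compute and a shell command to move; the robot and the scene stay as the last step left them, time stands still between calls to the robot, and variables do not carry over. Pictures are saved under pics/ and viewed, and the job is handed in when it is done.

```bash
ls; mkdir -p pics; python3 - <<'E'
from rig import bot
import cv2,numpy as np,pickle
s=bot.read_state();print(s)
d={}
for n in("top","scene","wrist"):
    p=bot.capture(n);d[n]=p;cv2.imwrite(f"pics/{n}0.png",p["pixels"])
    print(n,p["K"].tolist(),p["k1"],p["shot"],p["world_to_cam"].round(4).tolist())
    for l in("plate","line_start","socket") if n!="wrist" else ():
        for r in bot.regions_of(l,p)[:2]: print(l,r["p"],r["extent"])
pickle.dump(d,open("d0.pkl","wb"))
E
```

```text
pics
{'time_s': 0.0, 'joint_positions': array([-7.33116639e+01,  3.02798190e+01,  8.21579483e+01,  1.48333264e-03,
        6.76876264e+01, -1.02291299e+01]), 'qvel': array([ 0.01397623, -0.0837487 ,  0.08500822,  0.04056936,  0.14012012,
       -0.09190244]), 'tau': array([-2.41142388e-04, -4.40042531e+01, -1.76596624e+01,  6.32887823e-02,
        5.79840993e-02, -1.70906542e-04]), 'position': array([ 0.28285119, -0.55694299,  0.40375337]), 'tcp_rot': array([[-6.05529069e-04,  8.91664155e-01,  4.52697104e-01],
       [ 2.10323102e-03,  4.52697321e-01, -8.91661770e-01],
       [-9.99997605e-01,  4.12199470e-04, -2.14949710e-03]]), 'force': array([ 0.99640086,  0.41140108, -0.46787984]), 'moment': array([ 0.02246263,  0.00265845, -0.00328   ]), 'opening': 0.9988438552459439}
top [[468.2310669840319, 0.0, 317.48563454128544], [0.0, 468.2310669840319, 204.9142647877269], [0.0, 0.0, 1.0]] -0.13867416058457047 1 [[0.0096, -0.9999, 0.0043, -0.0216], [0.9945, 0.01, 0.1045, -0.532], [-0.1046, 0.0033, 0.9945, -1.1725], [0.0, 0.0, 0.0, 1.0]]
plate 0.71 [243.3, 189.4, 94.3, 103.2]
line_start 0.56 [244.6, 189.8, 91.0, 106.8]
socket 0.58 [275.3, 157.2, 8.8, 13.0]
socket 0.3 [245.0, 187.9, 88.8, 108.8]
scene [[406.8875723049265, 0.0, 322.60602462684994], [0.0, 406.8875723049265, 195.40406226374253], [0.0, 0.0, 1.0]] -0.07324534125888178 2 [[-0.2674, 0.9636, 0.004, 0.1271], [-0.609, -0.1722, 0.7742, 0.2839], [0.7467, 0.2046, 0.6329, -1.5679], [0.0, 0.0, 0.0, 1.0]]
plate 0.6 [374.1, 222.3, 96.7, 76.8]
line_start 0.74 [372.5, 222.4, 98.3, 78.0]
socket 0.43 [340.4, 224.6, 11.1, 15.9]
wrist [[291.5719186151577, 0.0, 320.20493467593116], [0.0, 291.5719186151577, 204.17448470695243], [0.0, 0.0, 1.0]] -0.018223402372896956 3 [[0.4535, -0.8913, -0.0001, -0.6237], [0.8626, 0.4389, -0.2516, 0.0307], [0.2243, 0.114, 0.9678, -0.3891], [0.0, 0.0, 0.0, 1.0]]
```

```bash
python3 - <<'E'
import cv2,pickle
d=pickle.load(open("d0.pkl","rb"))
im=d["top"]["pixels"][110:270,150:350];cv2.imwrite("pics/topz.png",cv2.resize(im,None,fx=3.7,fy=3.7,interpolation=cv2.INTER_CUBIC))
E
```

```text
(no output)
```

View pics/top0.png

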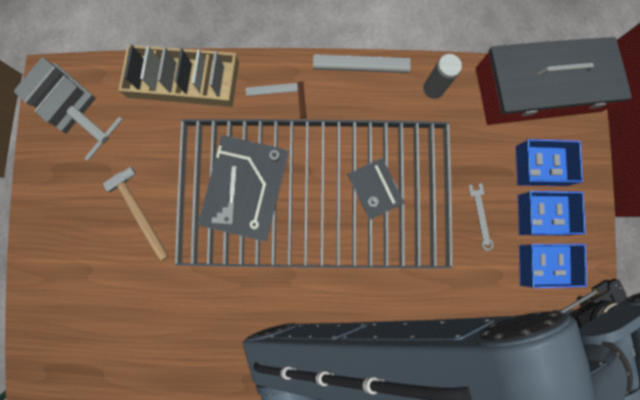

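View pics/wrist0.png

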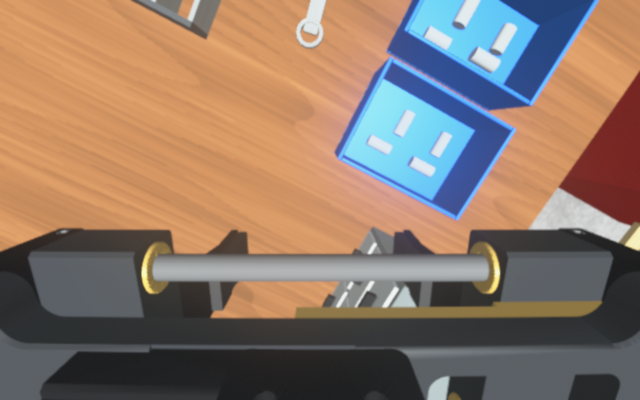

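View pics/topz.png

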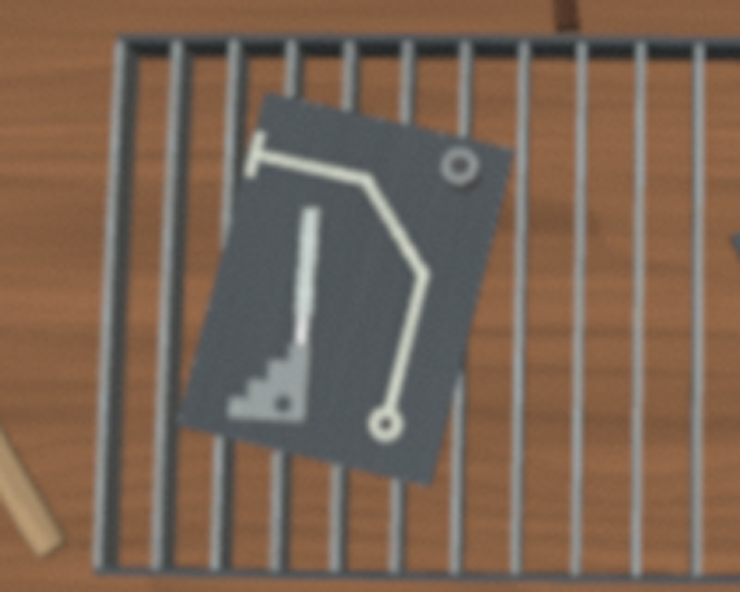

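View pics/scene0.png

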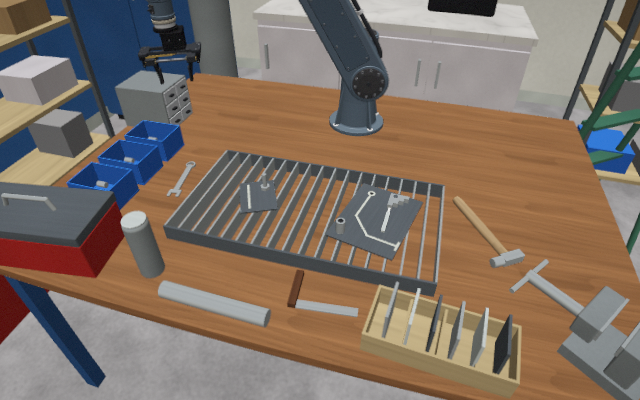

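```bash
cat > h.py <<'E'
import numpy as np,cv2
from scipy.optimize import minimize
LINE=np.array([[-85,-50],[20,-50],[75,5],[75,85.]])/1000
def proj(p,P):
    P=np.atleast_2d(P);c=P@p["world_to_cam"][:3,:3].T+p["world_to_cam"][:3,3]
    u=np.stack([c[:,0],-c[:,1]],1)/-c[:,2:3]
    u=u*(1+p["k1"]*(u**2).sum(1,keepdims=True))
    return u@p["K"][:2,:2].T+p["K"][:2,2]
def unproj(p,uv,z):
    uv=np.atleast_2d(uv).astype(float)
    q=(uv-p["K"][:2,2])/np.diag(p["K"])[:2];u=q.copy()
    for _ in range(20):u=q/(1+p["k1"]*(u**2).sum(1,keepdims=True))
    R=p["world_to_cam"][:3,:3];C=-R.T@p["world_to_cam"][:3,3]
    d=np.c_[u[:,0],-u[:,1],-np.ones(len(u))]@R
    return C+d*((z-C[2])/d[:,2])[:,None]
def rect(p,c,half=.17,z=.051,res=.0005):
    n=int(2*half/res);g=(np.arange(n)+.5)*res-half
    X,Y=np.meshgrid(c[0]+g,c[1]+g)
    m=proj(p,np.c_[X.ravel(),Y.ravel(),np.full(X.size,z)]).astype(np.float32).reshape(n,n,2)
    return cv2.remap(p["pixels"],m[...,0],m[...,1],cv2.INTER_LINEAR)
def W(q,P):
    c,s=np.cos(q[2]),np.sin(q[2]);return np.asarray(P)@np.array([[c,s],[-s,c]])+q[:2]
def fit(p,q0,z=.051,blur=4,mask=None):
    c=np.array(q0[:2]);res=.0005;half=.17
    g=rect(p,c).astype(np.float32).min(2);n=len(g)
    px=lambda P:np.round(((np.asarray(P)-c+half)/res-.5)*16).astype(np.int32)
    # plate outline region, away from the tools
    def tmpl(q):
        t=np.zeros((n,n),np.uint8);w=np.zeros((n,n),np.uint8)
        cv2.polylines(t,[px(W(q,LINE))],False,255,12,cv2.LINE_AA,4)
        cv2.polylines(t,[px(W(q,[[.062,.085],[.088,.085]]))],False,255,12,cv2.LINE_AA,4)
        s=px(W(q,LINE[:1]))[0]
        cv2.circle(t,tuple(map(int,s)),22*16,255,-1,cv2.LINE_AA,4);cv2.circle(t,tuple(map(int,s)),10*16,0,-1,cv2.LINE_AA,4)
        cv2.polylines(w,[px(W(q0,LINE*[1,1]))],False,255,72,cv2.LINE_8,4)
        return cv2.GaussianBlur(t.astype(np.float32),(0,0),blur),w>0
    def cost(q):
        t,w=tmpl(q)
        return -np.corrcoef(t[w],g[w])[0,1]
    best=None
    r=minimize(cost,q0,method="Nelder-Mead",options=dict(initial_simplex=np.array(q0)+np.array([[0,0,0],[.004,0,0],[0,.004,0],[0,0,.03]]),xatol=1e-5,fatol=1e-6))
    return r.x,-r.fun
def kfit(w):
    A=LINE-LINE.mean(0);B=w-w.mean(0);H=A.T@B
    th=np.arctan2(H[0,1]-H[1,0],H[0,0]+H[1,1])
    q=np.array([0,0,th]);q[:2]=(w-W(q,LINE)).mean(0);return q
E
python3 - <<'E'
from h import *
import pickle
d=pickle.load(open("d0.pkl","rb"))
k=(np.array([[386,425],[425,273],[368,180],[257,155]])+.5)/3.7-.5+[150,110]
w=unproj(d["top"],k,.051)[:,:2];q=kfit(w);print(w.round(4),q,((w-W(q,LINE))*1000).round(1).tolist())
for n,b in(("top",3),("top",5),("scene",4)):
    x=q
    for _ in range(2): x,c=fit(d[n],x,blur=b)
    print(n,x.round(4),c,W(x,LINE).round(4).tolist())
x,c=fit(d["top"],q,blur=4)
h=.051
for n in("top","scene"):
    im=d[n]["pixels"].copy();L=W(x,LINE);uv=proj(d[n],np.c_[L,np.full(4,h)])
    c=uv.mean(0).astype(int);im=cv2.resize(im[c[1]-65:c[1]+65,c[0]-75:c[0]+75],None,fx=5,fy=5,interpolation=cv2.INTER_CUBIC)
    cs=W(x,[[-.12,-.09],[.12,-.09],[.12,.09],[-.12,.09]]);uc=proj(d[n],np.c_[cs,np.full(4,h)])
    o=c-[75,65]
    for a,cl in((uv,False),(uc,True)):cv2.polylines(im,[np.round((a-o+.5)*5-.5).astype(int)],cl,(0,0,255),1)
    cv2.imwrite(f"pics/ov_{n}.png",im)
t=d["top"];pts=W(x,[[0,0],[-.05,.0],[.1,.0],[-.1,-.08]])
for P in pts:
    u=proj(t,[*P,h])[0].round().astype(int);z=t["depth"][u[1],u[0]]
    Rw=t["world_to_cam"];
    # world height from depth
    q=(u-t["K"][:2,2])/t["K"][0,0];rr=q/(1+t["k1"]*(q@q));cp=np.array([rr[0]*z,-rr[1]*z,-z]);print(Rw[:3,:3].T@(cp-Rw[:3,3]))
E
```

```text
[[0.4788 0.1426]
 [0.5831 0.1183]
 [0.6476 0.1593]
 [0.6648 0.2372]] [ 0.57343095  0.17156506 -0.22683939] [[-0.6, 0.6], [1.4, -0.0], [-0.0, -0.3], [-0.8, -0.3]]
top [ 0.5738  0.1728 -0.2255] 0.9560908006776817 [[0.4798, 0.1431], [0.5821, 0.1196], [0.648, 0.1609], [0.6659, 0.2389]]
top [ 0.5738  0.1728 -0.2253] 0.9880846824095094 [[0.4798, 0.1431], [0.5821, 0.1196], [0.648, 0.1609], [0.6659, 0.2389]]
scene [ 0.5736  0.1733 -0.2243] 0.9830696836004622 [[0.4796, 0.1434], [0.582, 0.1201], [0.6478, 0.1615], [0.6656, 0.2395]]
[0.5733786  0.17262724 0.05171859]
[0.524541   0.18336468 0.05553522]
[0.67133804 0.14962815 0.05323698]
[0.45780421 0.11707901 0.04938602]
```

View overlays.

View pics/ov_top.png

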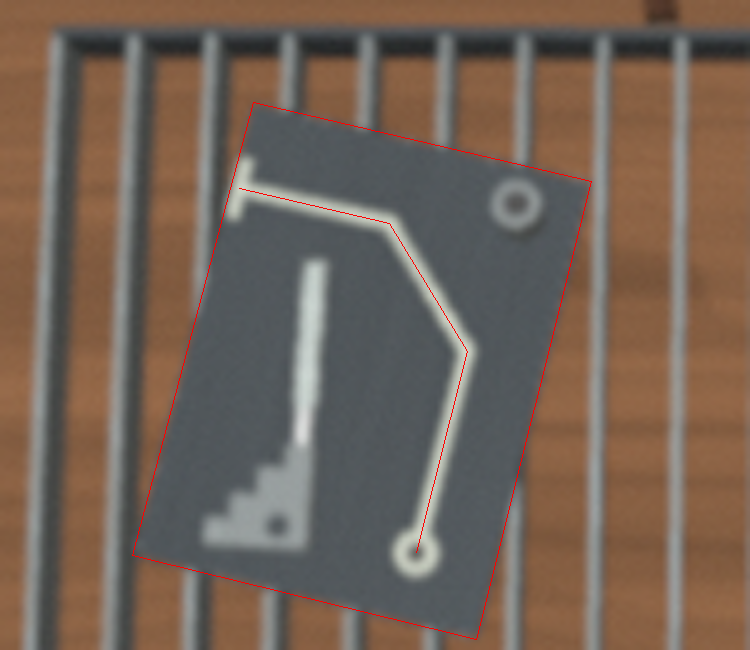

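View pics/ov_scene.png

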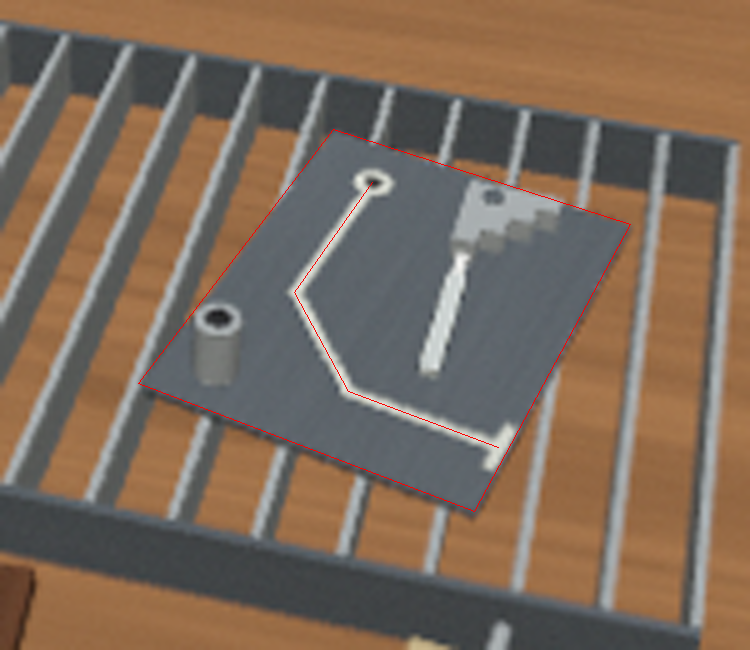

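```bash
cat >> h.py <<'E'
def legs(p,q,z=.051):
    """perpendicular offset (mm, + = left of travel) of the chalk centroid per leg"""
    g=p["pixels"].astype(np.float32).min(2);out=[]
    L=W(q,LINE)
    for a,b in zip(L[:-1],L[1:]):
        d=(b-a)/np.hypot(*(b-a));n=np.array([-d[1],d[0]]);o=np.arange(-.012,.0121,.0005)
        l=np.hypot(*(b-a));s=np.linspace(.016,l-.012,40);P=a+s[:,None,None]*d+o[None,:,None]*n
        m=proj(p,np.c_[P.reshape(-1,2),np.full(P.size//2,z)]).astype(np.float32).reshape(len(s),len(o),2)
        v=cv2.remap(g,m[...,0],m[...,1],cv2.INTER_CUBIC)
        h=len(s)//2
        r=[]
        for V in(v[:h],v[h:]):
            f=V.mean(0);f=f-np.linspace(f[:5].mean(),f[-5:].mean(),len(f));f=np.clip(f,0,None);r.append(round(1000*(f*o).sum()/f.sum(),2))
        out.append(r)
    return out
E
python3 - <<'E'
from h import *
import pickle
d=pickle.load(open("d0.pkl","rb"))
for n in("top","scene"):
    x,c=fit(d[n],[.5738,.1728,-.2255],blur=4);print(n,x,legs(d[n],x))
x,c=fit(d["top"],[.5738,.1728,-.2255])
g=rect(d["top"],x[:2]);L=W(x,LINE)
cv2.polylines(g,[np.round(((L-x[:2]+.17)/.0005-.5)*16).astype(np.int32)],False,(0,0,255),1,cv2.LINE_AA,4)
cv2.imwrite("pics/rect.png",cv2.resize(g,(640,640))[:600])
E
```

```text
top [ 0.57379841  0.17283717 -0.22552644] [[np.float64(-0.03), np.float64(0.01)], [np.float64(-0.01), np.float64(-0.0)], [np.float64(-0.06), np.float64(-0.02)]]
scene [ 0.57355287  0.1732198  -0.22435104] [[np.float64(-0.04), np.float64(-0.02)], [np.float64(0.03), np.float64(0.06)], [np.float64(0.04), np.float64(0.03)]]
```

View pics/rect.png

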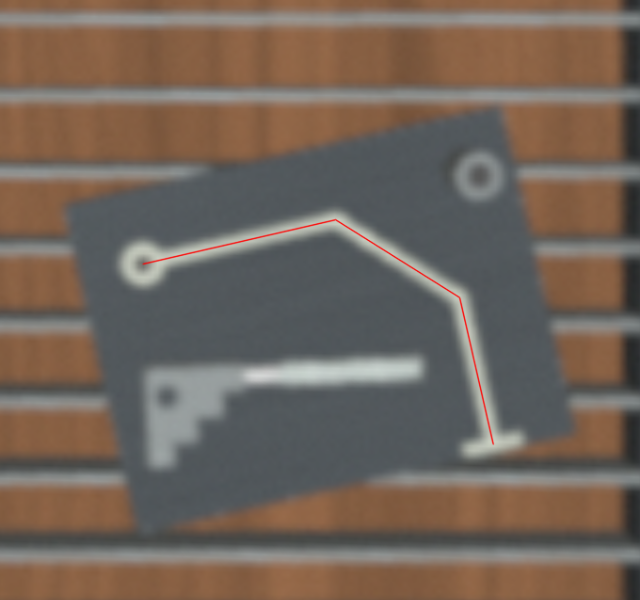

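```bash
python3 - <<'E'
from h import *
g=cv2.imread("pics/rect.png");cv2.imwrite("pics/rectz.png",cv2.resize(g[190:460,110:540],None,fx=1.85,fy=1.85,interpolation=cv2.INTER_NEAREST))
import pickle
d=pickle.load(open("d0.pkl","rb"));x=[.5738,.1728,-.2255]
r=rect(d["top"],x[:2]).min(2).astype(float)
L=W(np.array(x),LINE);m=L[:2].mean(0);i=((m-x[:2]+.17)/.0005-.5);print(i);c,ro=int(round(i[0])),int(round(i[1]))
print(r[ro-16:ro+17:2,c])
E
```

```text
[253.78626879 256.56534933]
[ 90. 101. 113. 128. 145. 159. 169. 180. 182. 177. 171. 156. 140. 123.
 107.  91.  87.]
```

View pics/rectz.png

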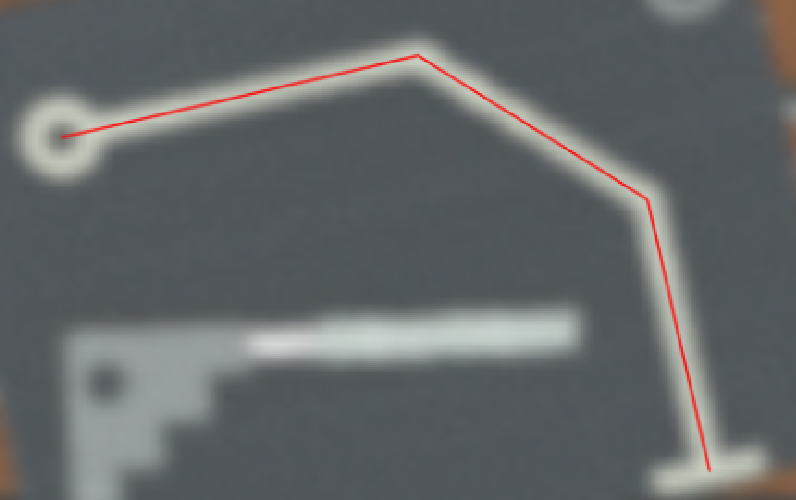

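```bash
python3 -m crank '[{"offset":[0.005,0.0308,-0.0335],"spin":0},{"offset":[0.005,0.0308,-0.0335],"spin":0},{"offset":[0.005,0.0308,-0.0335],"spin":0},{"offset":[0.005,0.0308,-0.0335],"spin":0},{"offset":[0.005,0.0308,-0.0335],"spin":0},{"offset":[0.005,0.0308,-0.0335],"spin":0},{"offset":[0.005,0.0308,-0.0335],"spin":0},{"offset":[0.005,0.0308,-0.0335],"spin":0}]' 0
```

```text
time_s: 1.25
position: [0.3816, -0.2052, 0.3649]
tcp_rot: [[0.001, 0.892, 0.452], [-0.001, 0.452, -0.892], [-1.0, 0.001, 0.001]]
force: [1.0, -0.6, -0.2]
opening: 0.354
```

```bash
python3 -m crank '[{"offset":[0.005,0.0308,-0.0335],"spin":0},{"offset":[0.005,0.0308,-0.0335],"spin":0},{"offset":[0.005,0.0308,-0.0335],"spin":0},{"offset":[0.005,0.0308,-0.0335],"spin":0},{"offset":[0.005,0.0308,-0.0335],"spin":0},{"offset":[0.005,0.0308,-0.0335],"spin":0},{"offset":[0.005,0.0308,-0.0335],"spin":0},{"offset":[0,0,0],"spin":0},{"offset":[0,0,0],"spin":0},{"offset":[0,0,0],"spin":0}]'
python3 - <<'E'
from h import *
from rig import bot
import pickle
s=bot.read_state();print(s["position"],s["tcp_rot"].round(4).tolist(),s["opening"],s["joint_positions"].round(1))
d={}
for n in("wrist","scene","top"):
    d[n]=bot.capture(n);cv2.imwrite(f"pics/{n}1.png",d[n]["pixels"])
pickle.dump(d,open("d1.pkl","wb"))
print(d["wrist"]["world_to_cam"].round(3).tolist())
E
```

```text
time_s: 2.25
position: [0.4672, 0.0992, 0.3298]
tcp_rot: [[-0.0, 0.892, 0.452], [-0.0, 0.452, -0.892], [-1.0, -0.0, 0.0]]
force: [0.2, -0.1, -0.8]
opening: 0.005
[0.46720662 0.09920269 0.32984091] [[-0.0003, 0.8919, 0.4522], [-0.0004, 0.4522, -0.8919], [-1.0, -0.0005, 0.0002]] 0.005046947875013046 [ -1.4  25.8 107.2  -0.   47.   61.7]
[[0.453, -0.892, 0.0, -0.122], [0.863, 0.438, -0.252, -0.435], [0.225, 0.115, 0.968, -0.433], [0.0, 0.0, 0.0, 1.0]]
```

View pics/wrist1.png

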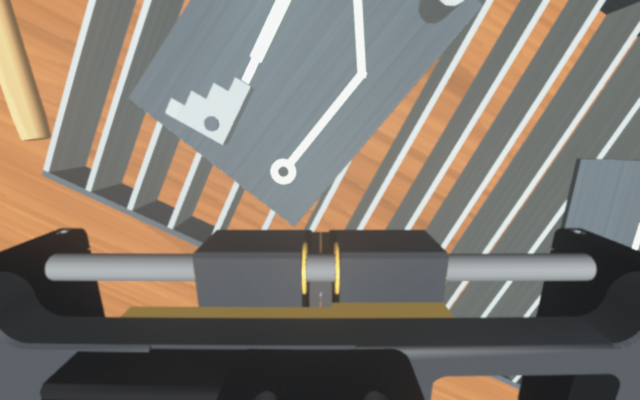

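View pics/scene1.png

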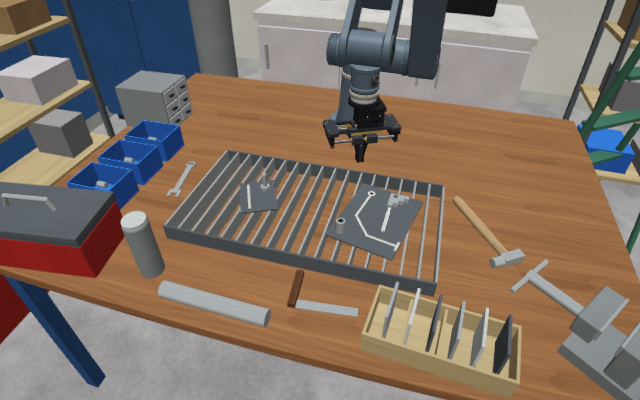

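```bash
python3 - <<'E'
from h import *
import pickle
d=pickle.load(open("d1.pkl","rb"));p=d["wrist"]
for sp in([283.3,171.3],[362,73]):
    print(unproj(p,sp,.051).round(4))
q=np.array([.5737,.1730,-.225]);L=W(q,LINE);print(L.round(4).tolist(),proj(p,np.c_[L,np.full(4,.051)]).round(1).tolist())
# ring centre by thresholding
g=p["pixels"].min(2);x0,y0=268,156;sub=g[y0:188,x0:300]
print(legs(p,q)[0])
# hole centroid
m=(sub<130).astype(np.uint8);n,l,st,ce=cv2.connectedComponentsWithStats(m)
for i in range(1,n):
    if st[i,4]<150:
        uv=ce[i]+[x0,y0];print(st[i,4],uv,unproj(p,uv,.051).round(4))
for nn in("scene",):
    x=q
    x,c=fit(d[nn],x);print(nn,x,c)
    s=d[nn]["pixels"][110:200,310:430];cv2.imwrite("pics/sc1z.png",cv2.resize(s,None,fx=6,fy=6,interpolation=cv2.INTER_CUBIC))
    print(proj(d[nn],[[.4672-.000,.0992,.3298-.182],[.4672,.0992,.3298-.164]]))
E
```

```text
[[0.48   0.1438 0.051 ]]
[[0.583  0.1206 0.051 ]]
[[0.4797, 0.1432], [0.582, 0.1198], [0.6479, 0.1611], [0.6658, 0.2391]] [[283.7, 171.9], [362.3, 74.6], [356.5, -33.9], [273.7, -114.3]]
[np.float64(1.02), np.float64(1.11)]
39 [282.71794872 171.30769231] [[0.4798 0.1442 0.051 ]]
scene [ 0.5735792   0.173241   -0.22378888] 0.9830624413564235
[[358.77116987 159.83025005]
 [359.16727668 154.28987427]]h.py:58: RuntimeWarning: invalid value encountered in scalar divide
  f=V.mean(0);f=f-np.linspace(f[:5].mean(),f[-5:].mean(),len(f));f=np.clip(f,0,None);r.append(round(1000*(f*o).sum()/f.sum(),2))
```

View pics/sc1z.png

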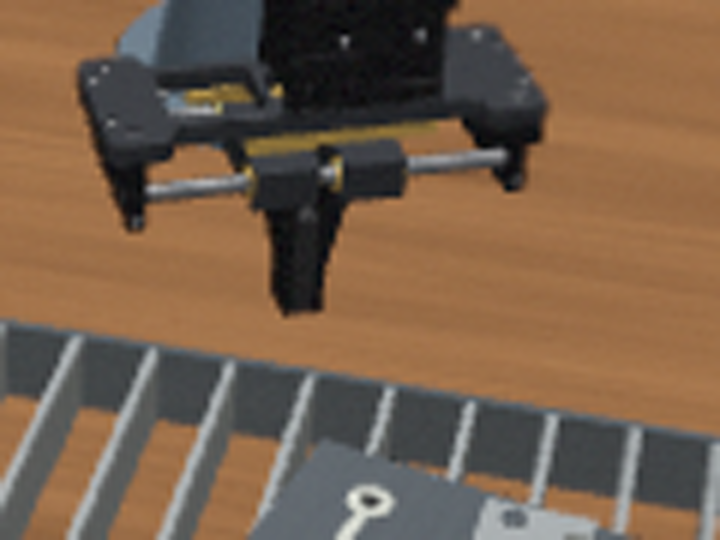

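```bash
python3 -m crank '[{"offset":[0.0134,0.0063,-0.0068],"spin":0},{"offset":[0.0134,0.0063,-0.0068],"spin":0},{"offset":[0.0134,0.0063,-0.0068],"spin":0},{"offset":[0.0134,0.0063,-0.0068],"spin":0},{"offset":[0.0134,0.0063,-0.0068],"spin":0},{"offset":[0,0,0],"spin":0},{"offset":[0,0,0],"spin":0},{"offset":[0,0,0],"spin":0}]'
python3 - <<'E'
from h import *
from rig import bot
import pickle
s=bot.read_state();print(s["position"],s["tcp_rot"].round(4).tolist(),s["opening"])
R=s["tcp_rot"]
d={}
for n in("wrist","scene","top"):
    d[n]=bot.capture(n);cv2.imwrite(f"pics/{n}2.png",d[n]["pixels"])
pickle.dump(d,open("d2.pkl","wb"))
tip=s["position"]+.182*R[:,0]
im=d["scene"]["pixels"];u=proj(d["scene"],tip)[0];v=proj(d["scene"],[.4798,.1435,.051])[0];o=(u-[60,50]).astype(int)
z=cv2.resize(im[o[1]:o[1]+100,o[0]:o[0]+120],None,fx=6,fy=6,interpolation=cv2.INTER_CUBIC)
for t,c in((u,(0,0,255)),(v,(0,255,0))):cv2.circle(z,tuple(np.round((t-o+.5)*6).astype(int).tolist()),3,c,-1)
cv2.imwrite("pics/sc2z.png",z)
P=np.array([[.4798,.1435],[.5822,.1201],[.648,.1614],[.6658,.2394]])
print("to start",R.T@np.r_[P[0]-s["position"][:2],.243-s["position"][2]])
for a,b in zip(P[:-1],P[1:]):
    l=np.hypot(*(b-a));print(l,(R.T@np.r_[b-a,0]).round(4))
E
```

```text
time_s: 3.2
position: [0.4802, 0.1445, 0.263]
tcp_rot: [[0.0, 0.892, 0.453], [-0.0, 0.453, -0.892], [-1.0, 0.0, 0.0]]
force: [-0.3, 0.4, -0.2]
opening: 0.001
[0.48018033 0.14454527 0.26295478] [[0.0004, 0.8916, 0.4529], [-0.0001, 0.4529, -0.8916], [-1.0, 0.0003, 0.0002]] 0.0009749308531327805
to start [ 0.01995469 -0.00081927  0.00075478]
0.10503961157582414 [0.     0.0807 0.0672]
0.07768738636355323 [ 0.      0.0774 -0.007 ]
0.08000524982774568 [ 0.      0.0512 -0.0615]
```

View pics/sc2z.png

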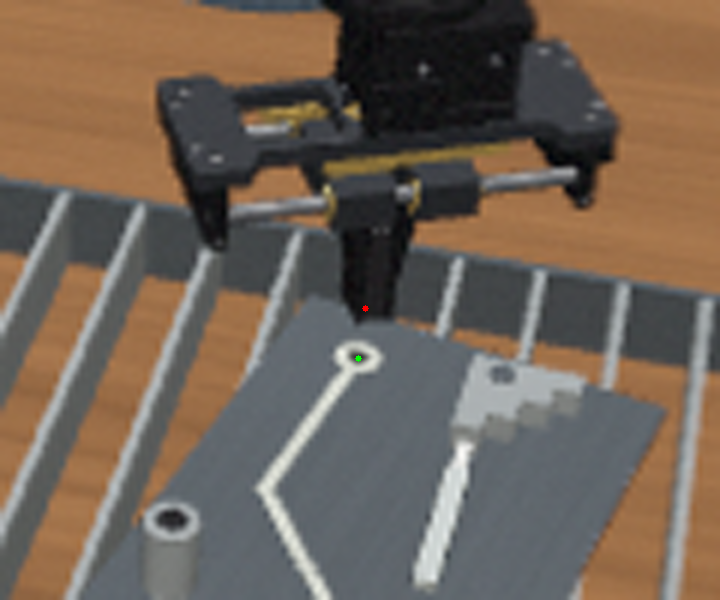

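View pics/wrist2.png

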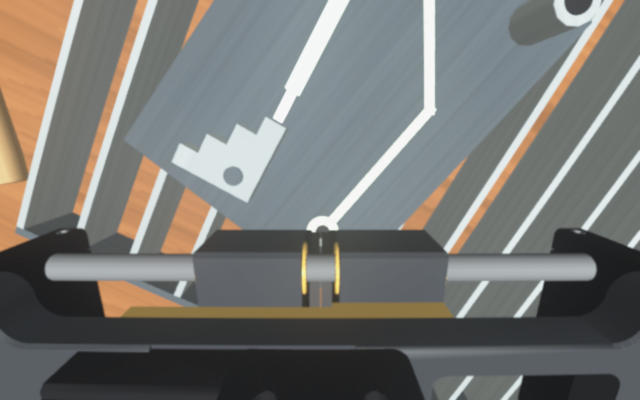

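```bash
python3 - <<'E'
from h import *
import pickle
for k,pos in((1,[.46721,.09920,.32984]),(2,[.48018,.14455,.26295])):
    d=pickle.load(open(f"d{k}.pkl","rb"));p=d["scene"]
    pos=np.array(pos);y=np.array([.8917,.4527,0]);z=np.array([.4527,-.8917,0])
    u=proj(p,pos-[0,0,.182])[0];o=(u-[22,25]).astype(int);f=14
    im=cv2.resize(p["pixels"][o[1]:o[1]+38,o[0]:o[0]+44],None,fx=f,fy=f,interpolation=cv2.INTER_CUBIC)
    im=np.clip(im.astype(float)*1.5,0,255).astype(np.uint8)
    T=lambda a:np.round((a-o+.5)*f).astype(int)
    ax=proj(p,[pos-[0,0,h] for h in np.arange(.10,.183,.002)])
    cv2.polylines(im,[T(ax)],False,(0,0,255),1)
    box=proj(p,[pos-[0,0,.182]+a*.0095*y+b*.011*z for a,b in((1,1),(1,-1),(-1,-1),(-1,1))])
    cv2.polylines(im,[T(box)],True,(0,255,255),1)
    cv2.imwrite(f"pics/tip{k}.png",im)
E
python3 -c "
import cv2,numpy as np
a=cv2.imread('pics/tip1.png');b=cv2.imread('pics/tip2.png');c=np.hstack([a,b]);cv2.imwrite('pics/tip12.png',cv2.resize(c,(800,int(c.shape[0]*800/c.shape[1]))))"
```

```text
(no output)
```

View pics/tip12.png

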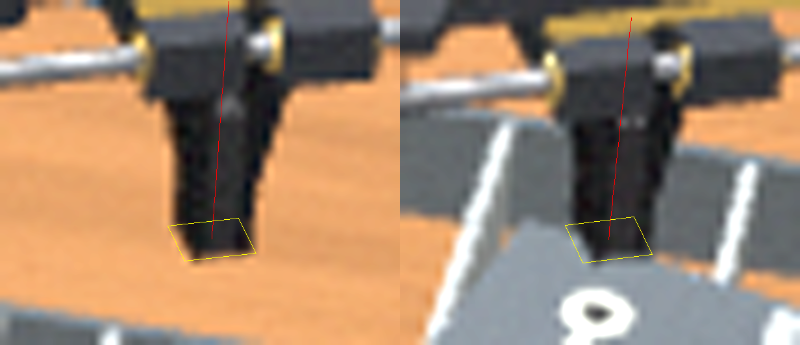

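View pics/top2.png

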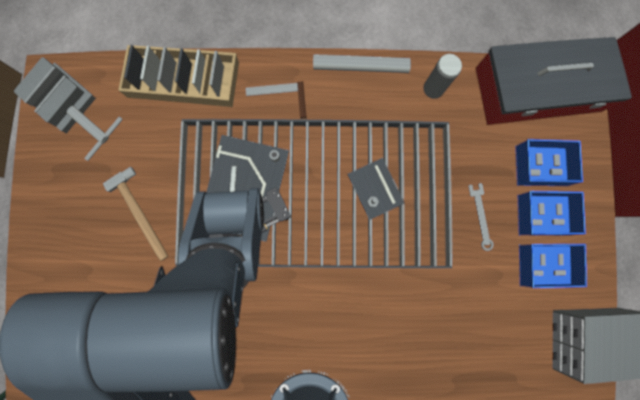

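```bash
python3 -m crank '[{"offset":[0.004,-0.0004,0.0004],"spin":0},{"offset":[0.004,-0.0004,0.0004],"spin":0},{"offset":[0.004,0,0],"spin":0},{"offset":[0.004,0,0],"spin":0},{"offset":[0.003,0,0],"spin":0},{"offset":[0.001,0,0],"spin":0},{"offset":[0,0,0],"spin":0},{"offset":[0,0,0],"spin":0},{"offset":[0,0,0],"spin":0},{"offset":[0,0,0],"spin":0}]'
python3 - <<'E'
from h import *
from rig import bot
s=bot.read_state();pos=s["position"];R=s["tcp_rot"];print(pos,pos+.182*R[:,0],s["force"])
p=bot.capture("scene");tip=pos+.182*R[:,0]
y,z=R[:,1],R[:,2]
u=proj(p,tip)[0];o=(u-[28,25]).astype(int);f=14
im=cv2.resize(p["pixels"][o[1]:o[1]+42,o[0]:o[0]+56],None,fx=f,fy=f,interpolation=cv2.INTER_CUBIC)
im=np.clip(im.astype(float)*1.3,0,255).astype(np.uint8)
T=lambda a:np.round((a-o+.5)*f).astype(int)
box=proj(p,[tip+a*.0095*y+b*.011*z for a,b in((1,1),(1,-1),(-1,-1),(-1,1))])
cv2.polylines(im,[T(box)],True,(0,255,255),1)
cv2.circle(im,tuple(T(proj(p,[.4798,.1435,.051])[0]).tolist()),3,(0,255,0),-1)
cv2.imwrite("pics/tip3.png",im)
E
```

```text
time_s: 4.35
position: [0.4798, 0.1435, 0.2429]
tcp_rot: [[0.0, 0.892, 0.453], [0.0, 0.453, -0.892], [-1.0, 0.0, 0.0]]
force: [0.7, -0.0, -0.7]
opening: 0.008
[0.47979708 0.14349213 0.24291231] [0.47985955 0.14349946 0.06091232] [ 0.694601   -0.00982918 -0.65972434]
```

View pics/tip3.png

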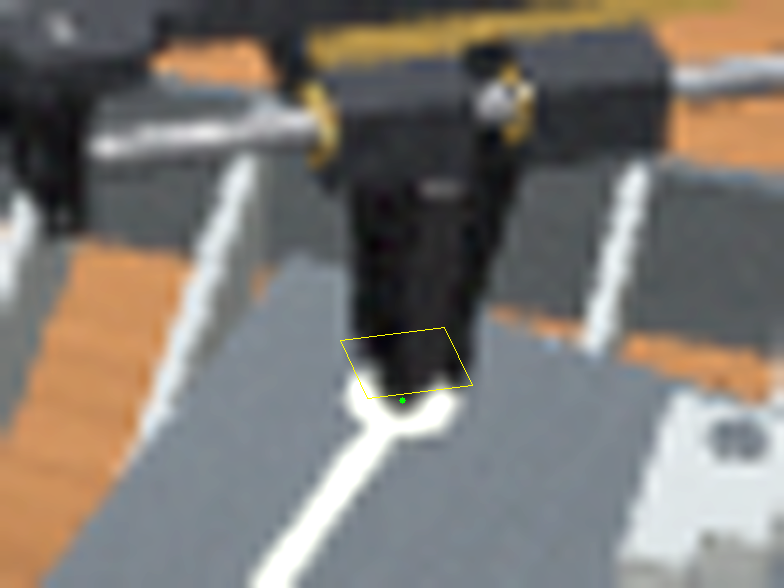

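```bash
python3 -m crank '[{"offset":[0,0.0067,0.0056],"spin":0},{"offset":[0,0.0067,0.0056],"spin":0},{"offset":[0,0.0067,0.0056],"spin":0},{"offset":[0,0.0067,0.0056],"spin":0},{"offset":[0,0.0067,0.0056],"spin":0},{"offset":[0,0.0067,0.0056],"spin":0},{"offset":[0,0.0067,0.0056],"spin":0},{"offset":[0,0.0067,0.0056],"spin":0},{"offset":[0,0.0067,0.0056],"spin":0},{"offset":[0,0.0067,0.0056],"spin":0}]'
```

```text
time_s: 5.4
position: [0.5655, 0.1237, 0.2427]
tcp_rot: [[-0.0, 0.892, 0.453], [0.0, 0.453, -0.892], [-1.0, -0.0, -0.0]]
force: [0.6, 0.1, 0.7]
opening: 0.004
```

```bash
python3 -m crank '[{"offset":[0,0.0067,0.0056],"spin":0},{"offset":[0,0.0067,0.0056],"spin":0},{"offset":[0,0,0],"spin":0},{"offset":[0,0,0],"spin":0},{"offset":[0,0,0],"spin":0},{"offset":[0,0,0],"spin":0}]'
python3 - <<'E'
from h import *
from rig import bot
s=bot.read_state();pos=s["position"];R=s["tcp_rot"];print(pos+.182*R[:,0],s["force"],s["joint_positions"].round(0))
for n in("scene","wrist"):
  p=bot.capture(n);cv2.imwrite(f"pics/{n}4.png",p["pixels"])
  if n=="scene": print(fit(p,[.5738,.1733,-.2248]))
  tip=pos+.182*R[:,0]
  if n=="scene":
    u=proj(p,tip)[0];o=(u-[28,25]).astype(int);f=14
    cv2.imwrite("pics/tip4.png",cv2.resize(p["pixels"][o[1]:o[1]+42,o[0]:o[0]+56],None,fx=f,fy=f,interpolation=cv2.INTER_CUBIC))
P=np.array([[.5822,.1201],[.648,.1614],[.6658,.2394]])
print(R.T@np.r_[P[1]-pos[:2],.243-pos[2]])
E
```

```text
time_s: 6.0
position: [0.5814, 0.1201, 0.2427]
tcp_rot: [[-0.001, 0.892, 0.453], [-0.0, 0.453, -0.892], [-1.0, -0.001, -0.0]]
force: [0.2, -0.7, 0.5]
opening: 0.008
[0.58124684 0.12006763 0.06068719] [ 0.2191584  -0.6575292   0.52836215] [ 1. 41. 94.  0. 46. 64.]
(array([ 0.57397389,  0.17430874, -0.23333879]), np.float64(0.5395328739398395))
[-0.00036942  0.07809594 -0.00668808]
```

View pics/tip4.png

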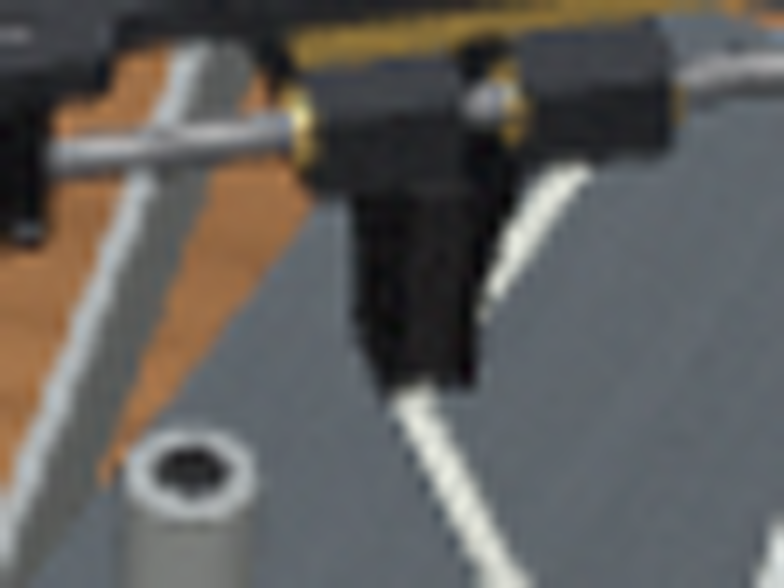

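View pics/wrist4.png

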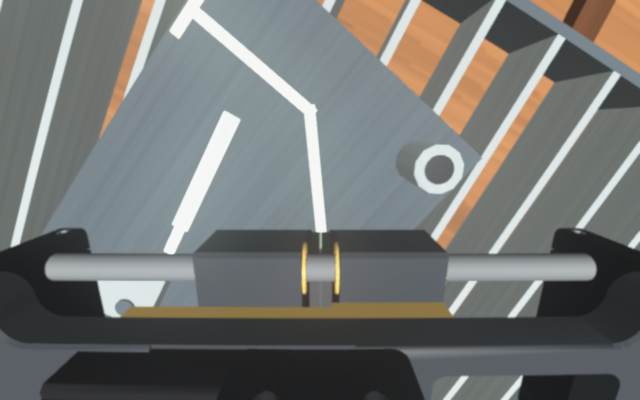

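```bash
python3 - <<'E'
from h import *
from rig import bot
p=bot.capture("wrist")
print(unproj(p,[[310,108],[193,9]],.051).round(4),legs(p,np.array([.5738,.1733,-.2248])))
P=np.array([[.5822,.1201],[.648,.1614],[.6658,.2394]]);print(proj(p,np.c_[P,[.051]*3]))
E
```

```text
[[0.6495 0.1624 0.051 ]
 [0.6663 0.2391 0.051 ]] [[np.float64(8.19), np.float64(-7.08)], [np.float64(0.61), np.float64(0.6)], [np.float64(0.13), np.float64(0.17)]]
[[322.47971668 240.38670782]
 [310.36814229 111.38815091]
 [192.11472301   9.58308183]]
```

```bash
python3 -m crank '[{"offset":[0,0.0065,-0.0006],"spin":0},{"offset":[0,0.0065,-0.0006],"spin":0},{"offset":[0,0.0065,-0.0006],"spin":0},{"offset":[0,0.0065,-0.0006],"spin":0},{"offset":[0,0.0065,-0.0006],"spin":0},{"offset":[0,0.0065,-0.0006],"spin":0},{"offset":[0,0.0065,-0.0006],"spin":0},{"offset":[0,0.0065,-0.0006],"spin":0},{"offset":[0,0.0065,-0.0005],"spin":0},{"offset":[0,0.0065,-0.0005],"spin":0},{"offset":[0,0.0065,-0.0005],"spin":0},{"offset":[0,0.0065,-0.0005],"spin":0}]'; python3 -m crank '[{"offset":[0,0,0],"spin":0},{"offset":[0,0,0],"spin":0},{"offset":[0,0,0],"spin":0},{"offset":[0,0,0],"spin":0}]'
python3 - <<'E'
from h import *
from rig import bot
s=bot.read_state();pos=s["position"];R=s["tcp_rot"];print(pos+.182*R[:,0],s["force"])
P=np.array([[.5822,.1201],[.648,.1614],[.6658,.2394]])
print(R.T@np.r_[P[2]-pos[:2],.243-pos[2]])
E
```

```text
time_s: 7.35
position: [0.6488, 0.1616, 0.2428]
tcp_rot: [[-0.0, 0.892, 0.453], [0.0, 0.453, -0.892], [-1.0, 0.0, -0.0]]
force: [0.9, 0.4, -1.0]
opening: 0.011
time_s: 7.75
position: [0.6481, 0.1612, 0.2427]
tcp_rot: [[-0.001, 0.892, 0.453], [-0.0, 0.453, -0.892], [-1.0, -0.001, -0.0]]
force: [-0.1, -0.2, 0.6]
opening: 0.004
[0.64797612 0.16115075 0.06069466] [-0.12499401 -0.22150393  0.56037295]
[-0.0003245   0.05120616 -0.06173798]
```

```bash
python3 -m crank '[{"offset":[0,0.0051,-0.0062],"spin":0},{"offset":[0,0.0051,-0.0062],"spin":0},{"offset":[0,0.0051,-0.0062],"spin":0},{"offset":[0,0.0051,-0.0062],"spin":0},{"offset":[0,0.0051,-0.0062],"spin":0},{"offset":[0,0.0051,-0.0062],"spin":0},{"offset":[0,0.0051,-0.0062],"spin":0},{"offset":[0,0.0051,-0.0062],"spin":0},{"offset":[0,0.0051,-0.0062],"spin":0},{"offset":[0,0.0051,-0.0062],"spin":0}]'; python3 -m crank '[{"offset":[0,0,0],"spin":0},{"offset":[0,0,0],"spin":0},{"offset":[0,0,0],"spin":0},{"offset":[0,0,0],"spin":0}]'
python3 - <<'E'
from h import *
from rig import bot
s=bot.read_state();pos=s["position"];R=s["tcp_rot"];tip=pos+.182*R[:,0];print(tip,s["force"])
p=bot.capture("scene")
u=proj(p,tip)[0];o=(u-[28,25]).astype(int);f=14
cv2.imwrite("pics/tip5.png",cv2.resize(p["pixels"][o[1]:o[1]+42,o[0]:o[0]+56],None,fx=f,fy=f,interpolation=cv2.INTER_CUBIC))
E
```

```text
time_s: 8.75
position: [0.6659, 0.2404, 0.2427]
tcp_rot: [[-0.0, 0.892, 0.453], [-0.0, 0.453, -0.892], [-1.0, -0.0, 0.0]]
force: [-0.0, -0.7, 0.7]
opening: 0.003
time_s: 9.15
position: [0.6657, 0.2392, 0.2427]
tcp_rot: [[-0.0, 0.892, 0.452], [-0.0, 0.452, -0.892], [-1.0, -0.0, 0.0]]
force: [-0.2, -0.3, -0.6]
opening: 0.005
[0.66568153 0.23921426 0.0607168 ] [-0.18595036 -0.25498207 -0.61739089]
```

View pics/tip5.png

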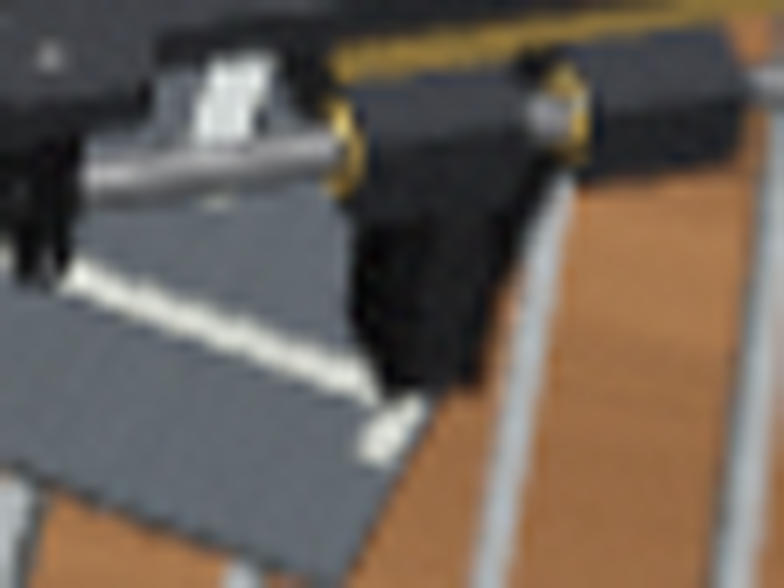

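The tip stands over the cross stroke, with the chalk stroke visible at about (400,420) just below it. Next I lift 10 cm straight up.

```bash
python3 -m crank '[{"offset":[-0.01,0,0],"spin":0},{"offset":[-0.01,0,0],"spin":0},{"offset":[-0.01,0,0],"spin":0},{"offset":[-0.01,0,0],"spin":0},{"offset":[-0.01,0,0],"spin":0},{"offset":[-0.01,0,0],"spin":0},{"offset":[-0.01,0,0],"spin":0},{"offset":[-0.01,0,0],"spin":0},{"offset":[-0.01,0,0],"spin":0},{"offset":[-0.01,0,0],"spin":0},{"offset":[0,0,0],"spin":0},{"offset":[0,0,0],"spin":0}]'; python3 -m crank '[{"offset":[0,0,0],"spin":0},{"offset":[0,0,0],"spin":0},{"offset":[0,0,0],"spin":0}]'
python3 - <<'E'
from h import *
from rig import bot
import pickle
p=bot.capture("scene");cv2.imwrite("pics/end.png",p["pixels"])
d=pickle.load(open("d0.pkl","rb"))["scene"]
print(np.abs(p["pixels"].astype(int)-d["pixels"])[165:262,325:425].mean(), legs(p,np.array([.5738,.1733,-.2248])),legs(d,np.array([.5738,.1733,-.2248])))
print(bot.read_state()["position"],bot.read_state()["qvel"].round(1))
E
```

```text
time_s: 10.4
position: [0.6657, 0.2397, 0.343]
tcp_rot: [[0.0, 0.892, 0.453], [0.0, 0.453, -0.892], [-1.0, 0.0, 0.0]]
force: [0.8, 0.6, -0.1]
opening: 0.005
time_s: 10.7
position: [0.6656, 0.2397, 0.3421]
tcp_rot: [[-0.001, 0.892, 0.453], [-0.0, 0.453, -0.892], [-1.0, -0.001, -0.0]]
force: [0.0, 0.1, -0.4]
opening: 0.003
15.327319587628866 [[np.float64(-0.31), np.float64(-0.16)], [np.float64(0.1), np.float64(0.15)], [np.float64(0.3), np.float64(0.26)]] [[np.float64(-0.19), np.float64(-0.16)], [np.float64(0.09), np.float64(0.15)], [np.float64(0.29), np.float64(0.29)]]
[0.66567511 0.23965231 0.34221664] [ 0.1 -0.1 -0.1  0.  -0.  -0. ]
```

View pics/end.png

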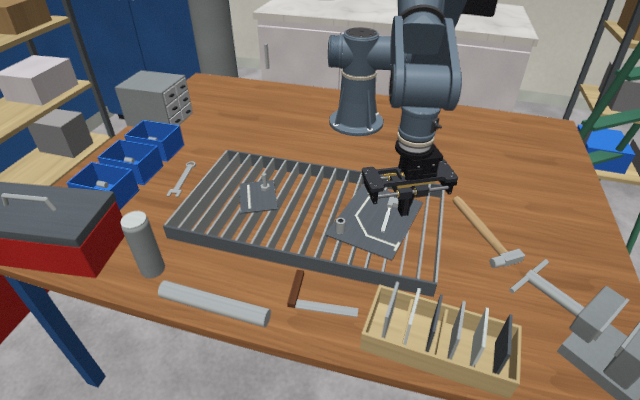

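Nothing has moved: the chalk legs sit within about 0.1 mm of where they were at the start. The tips are about 10 cm above the trace height.

```bash
python3 -c "
from rig import bot
print(bot.hand_in())"
```

```text
the job is handed in; nothing more can be done
None
```

I dry-ran the chalk line with the gripper shut and the fingers pointing straight down. The path went from the pilot hole through both bends to the cross stroke, then 10 cm straight up, and I handed the job in at about 11 s.

- **Height:** at every reading on the line the fingertips were 60.7–60.9 mm above the bench, just under 10 mm above the plate. After the lift they are about 160 mm above the bench.
- **Position:** at the pilot hole, both bends and the cross stroke the settled tip was within about 1 mm of the measured line. The top, scene and wrist cameras agreed on where the line is to about 1 mm. When each leg stopped, the reading ran up to about 1 mm past the end before settling.
- **Contact:** the wrist force stayed around 1 N at every reading, which is sensor noise. The last picture showed the chalk line within about 0.1 mm of where it started, and the visible tools where they were.

**Disagreements:**
- In the scene camera the fingertip looked about 1–2 mm to one side of where the arm's own reading put it, while the wrist camera hinted under 1 mm the other way. Both are within the 2 mm calibration, so I made no correction.
- One attempt to re-fit the plate's position partway gave a poor match because the gripper hid part of the line, so I ignored it.

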